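# Open the dial lock on the gauge case and hold up its shackle

## Robot

A 6-joint arm with a two-finger parallel gripper is mounted at the origin on a cart in front of the work surface, level with it; the furniture and walls round the work are solid. World frame = base frame: x ahead of the robot, y to its left, z up, the work surface at z = 0. Lengths are in m, angles in degrees, forces in N, time in s.
With the tool pointing down it reaches from about 0.375 to 0.9 m from the base axis. Payload 3.1 kg.
Tool frame: the origin (TCP) lies between the finger pads; the fingertips stand 17 mm ahead of it and the grasp point (between the pads) lies 2 mm behind it; z points along the fingers, y is the line along which they close (so a half turn about z gives the same grasp; the last joint's range is limited). The gripper opens to 85 mm and grips with 20 to 120 N. Pads are 22 mm wide; open, the fingers measure 114 mm over their backs; the gripper's body (76 mm by 85 mm) begins 54 mm behind the grasp point. The pads swing forward as they close: fully open they stand 13 mm farther back than shut.
Start: joints at [63.627, 30.224, 82.088, -0, 67.689, -10.227], TCP at [0.174, 0.6, 0.248] pointing down, gripper open.
Joint ranges: [-176.69, 176.69], [-43.24, 126.21], [12.49, 139.97], [-82, 262], [0, 151.66], [-163.58, 163.58]. Speed limits (degrees/s): [159.86, 159.86, 180, 180, 180, 180].

## Interface

Orientations are given as a 3x3 rotation matrix whose columns are the frame's x, y, z axes.
In Python, from rig import robot gives the robot as it stands. The module is installed in compiled form; this text tells all that it offers.
- The arm moves only by the shell command python3 -m inch 'ROWS'. ROWS is JSON, a list that holds one entry, the list of rows, each a list of 7 numbers: the turn, a rotation vector about the tool's x, y, z in degrees, then the shift along the tool's x, y, z in mm, then the opening, from 0 (shut) to 1 (fully open). In form: [[[ax, ay, az, x, y, z, hand], ...]]. A call has 1 to 20 rows; each row is the pose to reach, as a shift and turn from the pose commanded when the call began, along the tool's axes at that moment; what a row does not reach only later rows make up. A row lasts 1/12 s, in which the tool goes at most 41.7 mm and 7.16 degrees, less where a joint would pass 70% of its speed; a pose out of reach is approached as far as the arm can. A call with a gripper value outside its range is refused whole. The fingers move at their own pace and stop on an object; the grip force is fixed at half the most. Time passes only in rows, so rows that repeat a pose let the fingers close. It gives the time, the measured TCP pose, the force, the opening and the grip force at its end, in the units of the state.
- robot.sense(): the state, without advancing time (a new reading comes with each control period).
- robot.get_image(name): name is "scene" or "top"; returns (picture, depth): 420x560x3 uint8, red, green, blue; 420x560 float32, m along the optical axis (not along the pixel's ray), 0 where there is no reading.
- robot.camera_model(name): a dict with "intrinsics" (3x3 intrinsics, pixels), "D" ([k1, k2, p1, p2, k3] as OpenCV has them; the pictures are not rectified), "camera_from_world" (4x4, takes a point from world to camera coordinates). Camera axes: x right, y down, z forward; pixel columns grow to the right and rows downward; lengths in m; the calibration is good to about 2 mm. A picture is of the moment at which its call begins. camera_model takes no time and is no camera call.
- robot.close_job(): hands the job in; it is judged then, once.
The state is a dict: "clock": time; "joints": joint angles; "joint_vel": joint speeds; "tau": joint torques, N m; "tool_pos": TCP position; "eef_rot": TCP orientation; "force": force on the tool from outside, world axes, zero at the start; "torque": the same for the moment, N m; "width": finger opening in m; "gripper_force": force on a finger pad.
Only numpy, scipy, OpenCV 4.12 (cv2) and the standard library are available. Lean on these libraries where they do the work, as an engineer would, in place of code of your own. Each camera call takes 0.05 s, during which the arm holds its last target. There are 200 camera calls.

## Task

Unlock the gauge case: turn the lock's dial anticlockwise back to its zero stop, then clockwise, counting the clicks, into the third notch after zero. Leave the dial in that notch, pull the steel shackle straight up out of the lock and finish still holding it in the gripper, upright, still and clear above the lock, and do not shift the bottle, ring or hex key beside it.

Things in the scene. Friction and masses are not known exactly. Their poses are not given: they have to be found in the camera images.
- lockcase: Fixed unit: aluminium lock box 84 (x) x 140 (y) x 40 mm high with a grey gauge case (60 x 51 x 41 mm) joined at its right end (-y). Origin on the worktop under the lock box's middle; z up, -x the front, facing the robot's side within 0.2 rad of the world's -x. At x = 0: dial axis at y = +28 mm, shackle legs at y = -12 and -56 mm. A hasp leaf 3 mm thick lies on its top (upper face z = 43 mm).
- dial (a joint): Dial angle, rad: 0 at the zero stop, grows clockwise seen from above, end stop 1.85. Sprung notches click at 0, 0.45 (first), 0.90 (second), 1.35 (third), 1.80 (fourth); turning over takes about 0.15 N m; let go, it settles in the nearest. The shackle is free only within about 0.06 of 1.35; else a gate holds it after a few mm. Starts in the first, second or third notch.
- dial_grip (a point): Grip point on the dial's axis, 97 mm above the worktop. The dial is a black shaft carrying a black pointer bar 46 long, 12 thick, 28 mm high, from 78 to 106 mm above the worktop; take it across its thickness from above. The bar lies along this point's x axis, which turns with the dial; at joint value 0 the axes are those of the lock box.
- dial_nose (a point): Tip of the nose at the bar's pointing end, 34 mm from the dial's axis, 84 mm above the worktop. At joint value 0 it points to the lock's front (-x), in the third notch nearly to its +y end. A white line on the bar's top marks the same end; five dark ticks on the lock's top show zero (the long one, at the front) and the four notches.
- shackle: Loose steel U-shackle, about 0.11 kg, of 10 mm round bar, legs down, 54 mm wide over the legs, 70 mm high. Origin midway between the undersides of its legs, y towards the leg nearer the dial, z up along the legs. Seated, the origin is 4 mm above the worktop and the legs are 36 mm deep in the lock; they slide straight up with about 1 mm of play.
- shackle_crown (a point): Middle of the shackle's crown bar (on the bar's centre line), 65 mm above the shackle's origin. The bar is 10 mm thick, runs along the shackle's y and is straight for 26 mm; take it across (along the shackle's x). Seated it is 69 mm above the worktop and its top at 74 mm.
- lock_mouth (a point): Point fixed on the lock's top (43 mm above the worktop) midway between the two shackle holes.
- fluid_bottle: Bystander: small blue and white squeeze bottle, 35 mm diameter, 94 mm high, standing to the left of the lock. Origin under its middle.
- setting_ring: Bystander: grey setting ring, 52 mm diameter, 18 mm high, lying to the right of the case. Origin under its middle.
- hex_key: Bystander: steel hex key, 112 mm long, 6 mm thick, lying to the right of the ring. Origin under its middle.
- toggle_right: Fixed toggle clamp of the fixture behind the lock, not part of the job, always at the same place. Its origin lies about 60 mm behind (world +x) its base block; the base's near edge is 105 mm, and its upright red handle, the top about 250 mm above the worktop, about 75 mm towards the robot from the origin: keep gripper and wrist clear of it.
Mind the look-alikes: they are no part of the job. Several things look just like the shackle: the one meant starts nearest to the robot's base.

How it is judged:
By the outcome, as a careful person would: the job done as asked, in the order asked, and still so for the second after the job is handed in, while the arm keeps its last pose, push and grip.
It also fails if it takes over 48 s, if anything falls off the work surface, if the arm or the gripper's body presses on something with over 40 N, if the wrist force passes 120 N, or if a joint passes its speed limit or range.

## Working session

There is one attempt and no reset: what is moved stays moved. The work goes in short steps, Python scripts to look and compute and a shell command to move; the robot and the scene stay as the last step left them, time stands still between calls to the robot, and variables do not carry over. Pictures are saved under pics/ and viewed, at most 10 in all, crops included, and the job is handed in when it is done.

```bash
mkdir -p pics; cat > h.py <<'E'
import numpy as np, cv2
from rig import robot
def grab(n):
    im,d=robot.get_image(n); return im,d
def ray(n,uv):
    m=robot.camera_model(n);K=np.array(m["intrinsics"]);D=np.array(m["D"]);T=np.array(m["camera_from_world"])
    p=cv2.undistortPoints(np.array([[uv]],float),K,D)[0,0]
    R=T[:3,:3];return -R.T@T[:3,3],R.T@np.array([p[0],p[1],1])
def onz(n,uv,z):
    c,r=ray(n,uv);return c+r*(z-c[2])/r[2]
def proj(n,P):
    m=robot.camera_model(n);T=np.array(m["camera_from_world"])
    return cv2.projectPoints(np.array(P,float).reshape(-1,3),cv2.Rodrigues(T[:3,:3])[0],T[:3,3],np.array(m["intrinsics"]),np.array(m["D"]))[0][:,0]
def cloud(n,d):
    h,w=d.shape;m=robot.camera_model(n);K=np.array(m["intrinsics"]);T=np.array(m["camera_from_world"])
    g=np.stack(np.meshgrid(np.arange(w),np.arange(h)),-1).reshape(-1,1,2).astype(float)
    p=cv2.undistortPoints(g,K,np.array(m["D"]))[:,0]
    X=np.c_[p,np.ones(len(p))]*d.reshape(-1,1)
    return ((X-T[:3,3])@T[:3,:3]).reshape(h,w,3)
E
python3 - <<'E'
from h import *
for n in("scene","top"):
    im,d=grab(n);cv2.imwrite(f"pics/{n}0.png",im[:,:,::-1]);np.save(n+"0.npy",d)
    m=robot.camera_model(n);T=np.array(m["camera_from_world"]);print(n,-T[:3,:3].T@T[:3,3],T[2,:3])
print(robot.sense())
E
```

```text
scene [-0.15605115 -0.71697444  0.47596948] [ 0.77639762  0.43944093 -0.45177251]
top [ 0.31483799 -0.32415718  1.23653646] [ 0.17322742  0.00270005 -0.98487815]
{'clock': 0.1, 'joints': array([ 6.36269100e+01,  3.02730278e+01,  8.21488316e+01,  2.99935932e-06,
        6.76903753e+01, -1.02248064e+01]), 'joint_vel': array([ 0.03810657, -0.15551968, -0.17635288, -0.11950611, -0.08049656,
       -0.02138202]), 'tau': array([ 1.59905690e-04, -4.43305743e+01, -1.78585517e+01, -1.92447105e-04,
        3.98600227e-03,  1.28828054e-05]), 'tool_pos': array([0.17349712, 0.59979958, 0.24743919]), 'eef_rot': array([[-9.60544961e-01,  2.78123391e-01, -8.70199190e-04],
       [ 2.78124535e-01,  9.60543421e-01, -1.75496513e-03],
       [ 3.47767254e-04, -1.92774666e-03, -9.99998081e-01]]), 'force': array([-0.45646686, -0.64185594,  0.04454243]), 'torque': array([-0.00109495,  0.03119199, -0.02551756]), 'gripper_force': 0.0, 'width': 0.08549061216220089}
```

View pics/scene0.png

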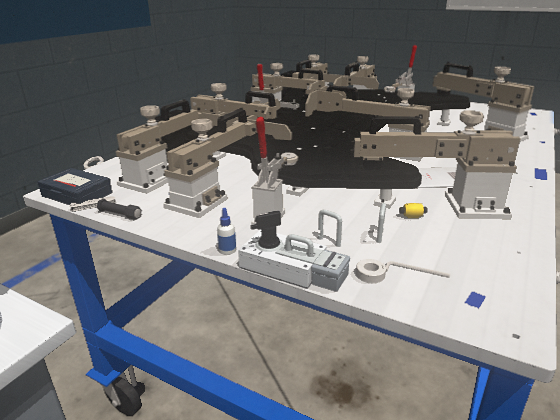

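View pics/top0.png

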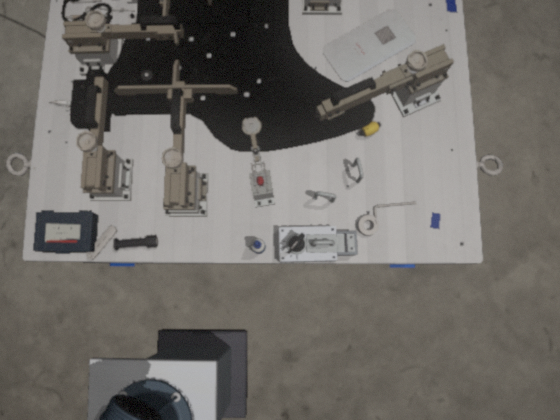

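The lock is at scene (290,260) and top (310,243). Shackle candidates are the seated one at scene (299,243)/top (320,242), a loose one at scene (330,226)/top (320,198), and another loose one at scene (378,222)/top (352,172). I choose the seated one, which is nearest the base. I'll check it in a close crop and measure.

```bash
python3 - <<'E'
from h import *
t=cv2.imread("pics/top0.png")[215:275,235:385];s=cv2.imread("pics/scene0.png")[195:300,205:405]
a=cv2.resize(t,(750,300),interpolation=cv2.INTER_CUBIC);b=cv2.resize(s,(571,300),interpolation=cv2.INTER_CUBIC)
c=np.zeros((600,750,3),np.uint8);c[:300]=a;c[300:,:571]=b;cv2.imwrite("pics/crop.png",c)
for n in("top","scene"):
    d=np.load(n+"0.npy");P=cloud(n,d)
    q=(195,215,300,405) if n=="scene" else (215,235,275,385)
    S=P[q[0]:q[2],q[1]:q[3]].reshape(-1,3) if n=="scene" else P[215:275,235:385].reshape(-1,3)
    for lo,hi in((.035,.05),(.055,.08),(.09,.12)):
        k=S[(S[:,2]>lo)&(S[:,2]<hi)&(S[:,0]<.62)];
        if len(k)>3: print(n,lo,hi,len(k),np.median(k,0).round(4),k.min(0).round(3),k.max(0).round(3))
    k=S[(S[:,2]>.037)&(S[:,2]<.046)]
    if len(k): print(cv2.minAreaRect((k[:,:2]*1000).astype(np.float32)))
# bare box top rect etc
for nm,uv in dict(robotdist=(320,198),b=(352,172)).items():print(nm,onz("top",uv,.02).round(3))
E
```

```text
top 0.035 0.05 2163 [ 0.4346 -0.4076  0.0411] [ 0.393 -0.506  0.035] [ 0.48  -0.249  0.05 ]
top 0.055 0.08 211 [ 0.4352 -0.3554  0.0716] [ 0.415 -0.445  0.055] [ 0.447 -0.247  0.08 ]
top 0.09 0.12 118 [ 0.4332 -0.3545  0.1046] [ 0.413 -0.373  0.09 ] [ 0.454 -0.259  0.112]
((436.32818603515625, -376.94427490234375), (84.59700012207031, 256.9730529785156), 1.469062328338623)
scene 0.035 0.05 2725 [ 0.4247 -0.4077  0.0396] [ 0.389 -0.521  0.035] [ 0.606 -0.248  0.05 ]
scene 0.055 0.08 876 [ 0.4332 -0.3653  0.0654] [ 0.406 -0.521  0.055] [ 0.618 -0.249  0.08 ]
scene 0.09 0.12 238 [ 0.4298 -0.3575  0.099 ] [ 0.412 -0.374  0.09 ] [ 0.453 -0.259  0.105]
((514.53076171875, -385.66729736328125), (248.6303253173828, 274.0538330078125), 0.9721006751060486)
robotdist [ 0.554 -0.418  0.02 ]
b [ 0.622 -0.5    0.02 ]
```

View pics/crop.png

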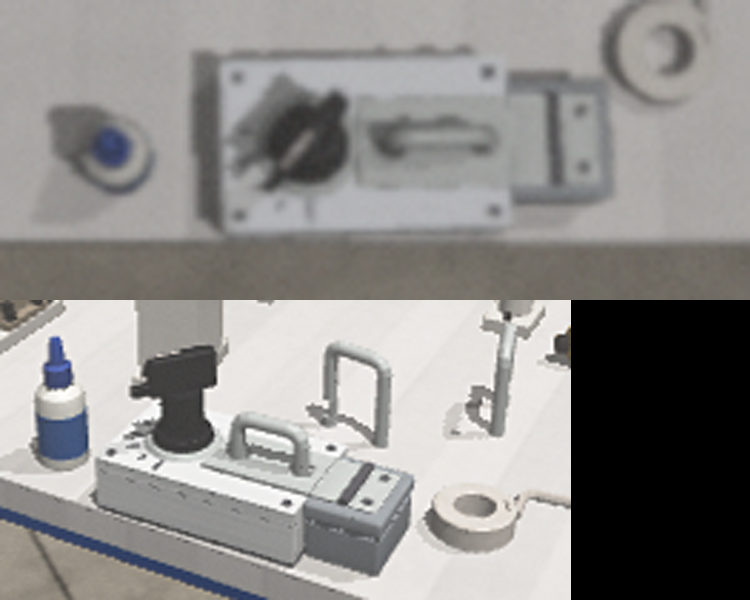

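The crop confirms the seated shackle in the box (crop 435,138). The dial's white line points front-left (crop ~275,165), about 50°, so it is probably in the second notch. The bottle is left (100,150), the case is right (560,135), and the toggle is behind. Next I refine the poses.

```bash
python3 - <<'E'
from h import *
for n in("top","scene"):
    im=cv2.imread(f"pics/{n}0.png");P=cloud(n,np.load(n+"0.npy"));X=P.reshape(-1,3);g=im.max(2).reshape(-1)
    loc=(X[:,0]>.385)&(X[:,0]<.49)
    def pc(m,s):
        k=X[m];c=k.mean(0);u,S,v=np.linalg.svd(k[:,:2]-c[:2],full_matrices=False)
        r=cv2.minAreaRect((k[:,:2]*1000).astype(np.float32));print(n,s,m.sum(),c.round(4),"ang",np.degrees(np.arctan2(v[0,1],v[0,0])).round(1),"rect",np.round(r[0],1),np.round(r[1],1),round(r[2],1))
    y=X[:,1]
    pc(loc&(X[:,2]>.098)&(X[:,2]<.112)&(y<-.3)&(y>-.4)&(g<110),"bar")
    pc(loc&(X[:,2]>.062)&(X[:,2]<.08)&(y<-.385)&(y>-.47),"crown")
    pc(loc&(X[:,2]>.035)&(X[:,2]<.046)&(y<-.3)&(y>-.452),"box")
    pc(loc&(X[:,2]>.08)&(y<-.22)&(y>-.28),"bottle")
# screws on box top in top view: crop px -> image
C={k:onz("top",(235+a/5,215+b/5),.040) for k,(a,b) in dict(fl=(238,214),bl=(237,77),fr=(495,211),br=(488,71)).items()}
for k,v in C.items():print(k,v.round(4))
print("mid",np.mean(list(C.values()),0).round(4))
a=C["fl"]-C["fr"];b=C["bl"]-C["br"];print([np.degrees(np.arctan2(-q[0],q[1])).round(2) for q in(a,b)])
print("dial ctr guess",onz("top",(235+308/5,215+140/5),.106).round(4))
E
```

```text
top bar 91 [ 0.4347 -0.3557  0.1052] ang 140.2 rect [ 434.9 -356. ] [12. 44.] 48.9
top crown 85 [ 0.4375 -0.4173  0.0715] ang -88.7 rect [ 438.  -419.2] [ 9.5 50.8] 3.1
top box 1534 [ 0.4359 -0.3851  0.0406] ang 90.2 rect [ 436.6 -383.4] [ 84.7 138.1] 1.5
top bottle 19 [ 0.4298 -0.2627  0.0889] ang -144.7 rect [ 428.9 -263.1] [11.5  9.1] 0.8
scene bar 110 [ 0.4314 -0.3591  0.1017] ang 141.8 rect [ 432.2 -357.1] [11.3 45. ] 50.1
scene crown 150 [ 0.4324 -0.4203  0.0681] ang -87.5 rect [ 434.  -418.5] [50.1 11.2] 89.3
scene box 1538 [ 0.4228 -0.3907  0.039 ] ang -82.9 rect [ 433.7 -382.9] [ 87.5 139.7] 1.5
scene bottle 35 [ 0.4267 -0.2632  0.0868] ang -58.3 rect [ 427.9 -262.9] [8.8 8.5] 73.3
fl [ 0.4009 -0.3236  0.04  ]
bl [ 0.4682 -0.3228  0.04  ]
fr [ 0.4028 -0.449   0.04  ]
br [ 0.4717 -0.4464  0.04  ]
mid [ 0.4359 -0.3854  0.04  ]
[np.float64(0.86), np.float64(1.6)]
dial ctr guess [ 0.4305 -0.3559  0.106 ]
```

```bash
cat >> h.py <<'E'
def go(p,th):  # rows numbers to reach world TCP p, tool-y heading th deg, tool down
    s=robot.sense();R=s["eef_rot"];d=R.T@(np.array(p)-s["tool_pos"])*1000
    t=np.radians(th);y=np.array([np.cos(t),np.sin(t),0]);z=np.array([0,0,-1.]);Q=np.c_[np.cross(y,z),y,z]
    print("turn",np.degrees(cv2.Rodrigues(R.T@Q)[0][:,0]).round(2),"shift",d.round(1))
E
python3 -m inch '[[[0,0,0,0,0,-50,1],[0,0,0,0,0,-100,1],[0,0,0,-40,-20,-130,1],[0,0,0,-335,-163,-152,1],[0,0,0,-335,-163,-152,1],[0,0,0,-335,-163,-152,1],[0,0,0,-335,-163,-152,1],[0,0,0,-335,-163,-152,1],[0,0,0,-335,-163,-152,1],[0,0,0,-335,-163,-152,1],[0,0,0,-335,-163,-152,1],[0,0,0,-335,-163,-152,1],[0,0,0,-547,-466,-152,1],[0,0,0,-547,-466,-152,1],[0,0,0,-547,-466,-152,1],[0,0,0,-547,-466,-152,1],[0,0,0,-547,-466,-152,1],[0,0,0,-547,-466,-152,1],[0,0,0,-547,-466,-152,1],[0,0,0,-547,-466,-152,1]]]'
python3 -c "
from h import *
s=robot.sense();print(s['joints'],s['tool_pos'])
go((.4345,-.356,.30),50.5);go((.4345,-.356,.15),50.5)
print(onz('top',(260,182),.25))"
```

```text
clock: 1.77
tool_pos: [0.5577, 0.0336, 0.4]
eef_rot: [[-0.961, 0.278, -0.001], [0.278, 0.961, 0.001], [0.001, 0.0, -1.0]]
force: [0.9, 0.7, -0.3]
width: 0.0854
gripper_force: 0.0
[-8.02214856e+00  1.69349570e+01  7.94643452e+01  2.20856449e-02
  8.36557686e+01 -8.18914631e+01] [0.55769692 0.03360613 0.39995543]
turn [ 0.   -0.06 23.37] shift [  10.  -408.5   99.9]
turn [ 0.   -0.06 23.37] shift [   9.8 -408.6  249.9]
[ 0.54166733 -0.27635667  0.25      ]
```

```bash
python3 -m inch '[[[0,0,4,1,-41,0,0.6],[0,0,8,2,-82,0,0.5],[0,0,12,10,-408,0,0.45],[0,0,16,10,-408,0,0.45],[0,0,20,10,-408,0,0.45],[0,0,23.4,10,-408,0,0.45],[0,0,23.4,10,-408,0,0.45],[0,0,23.4,10,-408,0,0.45],[0,0,23.4,10,-408,0,0.45],[0,0,23.4,10,-408,0,0.45],[0,0,23.4,10,-408,0,0.45],[0,0,23.4,10,-408,100,0.45],[0,0,23.4,10,-408,180,0.45],[0,0,23.4,10,-408,180,0.45],[0,0,23.4,10,-408,180,0.45],[0,0,23.4,10,-408,220,0.45],[0,0,23.4,10,-408,220,0.45],[0,0,23.4,10,-408,220,0.45]]]'
python3 -c "
from h import *
for n in('top','scene'):
    im,d=grab(n);cv2.imwrite(f'pics/{n}1.png',im[:,:,::-1])
a=cv2.imread('pics/top1.png')[190:280,240:370];b=cv2.imread('pics/scene1.png')[150:300,205:405]
c=np.zeros((560,800,3),np.uint8);c[:280,:404]=cv2.resize(a,(404,280));c[:300,404:]=cv2.resize(b,(396,300));cv2.imwrite('pics/c1.png',c)
go((.4345,-.356,.099),50.5)"
```

```text
clock: 3.27
tool_pos: [0.4329, -0.3507, 0.1758]
eef_rot: [[-0.771, 0.636, -0.007], [0.636, 0.771, 0.009], [0.011, 0.002, -1.0]]
force: [-0.4, -0.1, 0.1]
width: 0.0383
gripper_force: 0.0
turn [ 0.02 -0.04 -0.02] shift [-1.1 -2.3 81.2]
```

View pics/c1.png

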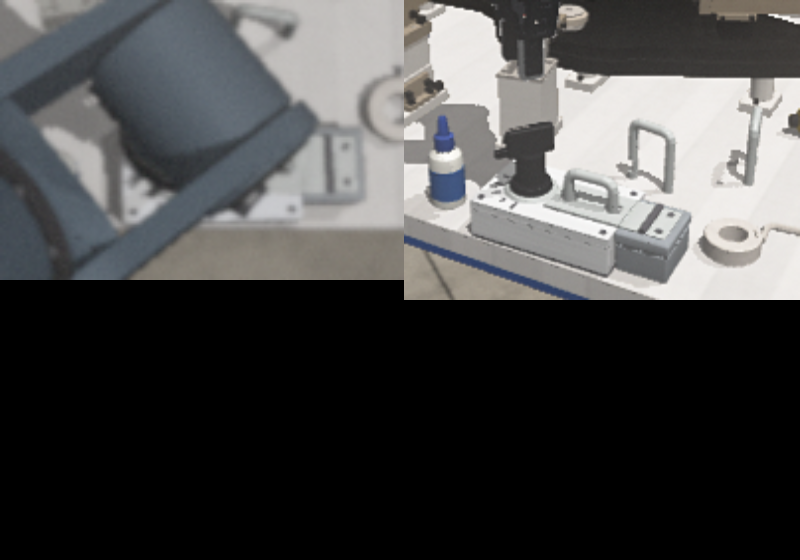

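The gripper (right panel, 525,60) hangs over the dial (530,135), and everything else is clear. I'll descend and grip the bar.

```bash
python3 -m inch '[[[0,0,0,-1,-2,20,0.45],[0,0,0,-1,-2,40,0.45],[0,0,0,-1,-2,55,0.45],[0,0,0,-1,-2,70,0.45],[0,0,0,-1,-2,80,0.45],[0,0,0,-1,-2,80,0.45],[0,0,0,-1,-2,80,0.3],[0,0,0,-1,-2,80,0.2],[0,0,0,-1,-2,80,0.1],[0,0,0,-1,-2,80,0],[0,0,0,-1,-2,80,0],[0,0,0,-1,-2,80,0]]]'
python3 -c "
from h import *
s=robot.sense();print(s['force'],s['torque'],s['width'],s['gripper_force'],s['joints'])
go((.4345,-.356,.099),50.5)"
```

```text
clock: 4.37
tool_pos: [0.4355, -0.3565, 0.1019]
eef_rot: [[-0.771, 0.637, 0.003], [0.637, 0.771, -0.002], [-0.003, 0.001, -1.0]]
force: [2.5, 2.9, 6.2]
width: 0.0109
gripper_force: 59.7
[2.51290062 2.85312242 6.16608968] [ 0.40167859 -0.36445217 -0.00964271] 0.010873734121011237 59.69762921333313 [-5.07106679e+01  3.74532325e+01  9.80414242e+01  9.30545139e-02
  4.43273723e+01 -1.01197689e+02]
turn [ 0.03  0.19 -0.08] shift [ 1.  -0.3  2.9]
```

```bash
for i in 1; do python3 -m inch '[[[0,0,-5,0,0,0,0],[0,0,-10,0,0,0,0],[0,0,-15,0,0,0,0],[0,0,-20,0,0,0,0],[0,0,-25,0,0,0,0],[0,0,-30,0,0,0,0],[0,0,-34,0,0,0,0],[0,0,-34,0,0,0,0]]]'; python3 -c "
from h import *
s=robot.sense();print(s['force'],s['torque'],s['width'],np.degrees(np.arctan2(s['eef_rot'][1,1],s['eef_rot'][0,1])))"; done
python3 -m inch '[[[0,0,-2,0,0,0,0],[0,0,-4,0,0,0,0],[0,0,-4,0,0,0,0]]]';python3 -c "
from h import *
s=robot.sense();print(s['force'],s['torque'],s['width'],np.degrees(np.arctan2(s['eef_rot'][1,1],s['eef_rot'][0,1])))"
```

```text
clock: 5.03
tool_pos: [0.4355, -0.3565, 0.102]
eef_rot: [[-0.996, 0.094, 0.003], [0.094, 0.996, -0.002], [-0.003, -0.002, -1.0]]
force: [3.2, 2.7, 5.6]
width: 0.0105
gripper_force: 59.7
[3.2321463  2.65657876 5.64453081] [ 0.36021812 -0.46547593  0.24179196] 0.010450241806910987 84.62583322964083
clock: 5.28
tool_pos: [0.4355, -0.3565, 0.102]
eef_rot: [[-1.0, 0.025, 0.003], [0.025, 1.0, -0.002], [-0.003, -0.002, -1.0]]
force: [2.6, 3.3, 6.0]
width: 0.0109
gripper_force: 59.8
[2.64982612 3.32632105 6.03780521] [ 0.49839662 -0.42100192  0.21573867] 0.010851709720338177 88.55181381226782
```

```bash
cat > q.py <<'E'
from h import *
s=robot.sense();print("F",s['force'].round(1),"T",s['torque'].round(3),s['width'].round(4),"th",np.degrees(np.arctan2(s['eef_rot'][1,1],s['eef_rot'][0,1])).round(2))
E
for k in 1 2 3 4; do python3 -m inch '[[[0,0,-1.5,0,0,0,0],[0,0,-1.5,0,0,0,0]]]' >/dev/null; python3 q.py; done
```

```text
Traceback (most recent call last):
  File "q.py", line 2, in <module>
    s=robot.sense();print("F",s['force'].round(1),"T",s['torque'].round(3),s['width'].round(4),"th",np.degrees(np.arctan2(s['eef_rot'][1,1],s['eef_rot'][0,1])).round(2))
                                                                           ^^^^^^^^^^^^^^^^
AttributeError: 'float' object has no attribute 'round'
Traceback (most recent call last):
  File "q.py", line 2, in <module>
    s=robot.sense();print("F",s['force'].round(1),"T",s['torque'].round(3),s['width'].round(4),"th",np.degrees(np.arctan2(s['eef_rot'][1,1],s['eef_rot'][0,1])).round(2))
                                                                           ^^^^^^^^^^^^^^^^
AttributeError: 'float' object has no attribute 'round'
Traceback (most recent call last):
  File "q.py", line 2, in <module>
    s=robot.sense();print("F",s['force'].round(1),"T",s['torque'].round(3),s['width'].round(4),"th",np.degrees(np.arctan2(s['eef_rot'][1,1],s['eef_rot'][0,1])).round(2))
                                                                           ^^^^^^^^^^^^^^^^
AttributeError: 'float' object has no attribute 'round'
Traceback (most recent call last):
  File "q.py", line 2, in <module>
    s=robot.sense();print("F",s['force'].round(1),"T",s['torque'].round(3),s['width'].round(4),"th",np.degrees(np.arctan2(s['eef_rot'][1,1],s['eef_rot'][0,1])).round(2))
                                                                           ^^^^^^^^^^^^^^^^
AttributeError: 'float' object has no attribute 'round'
```

```bash
sed -i "s/s\['width'\].round(4)/round(float(s['width']),4)/" q.py; python3 q.py
for k in 1 2 3; do python3 -m inch '[[[0,0,-2,0,0,0,0],[0,0,-2,0,0,0,0]]]' >/dev/null; python3 q.py; done
```

```text
F [1.9 3.2 6.1] T [ 0.31  -0.201 -1.333] 0.011 th 94.08
F [0.8 2.7 6.3] T [ 0.264 -0.174 -1.921] 0.011 th 95.93
F [0.6 2.1 7.2] T [ 0.261 -0.114 -2.416] 0.0112 th 97.76
F [-0.2  1.8  8.1] T [ 0.302 -0.036 -2.963] 0.0104 th 99.58
```

```bash
python3 -m inch '[[[0,0,5,0,0,0,0],[0,0,5,0,0,0,0]]]' >/dev/null; python3 q.py
python3 -m inch '[[[0,0,3,0,0,0,0],[0,0,3,0,0,0,0]]]' >/dev/null; python3 q.py
python3 -m inch '[[[0,0,2,0,0,0,0],[0,0,2,0,0,0,0]]]' >/dev/null; python3 q.py
python3 -c "
from h import *
im,d=grab('scene');b=im[190:300,215:365,::-1];cv2.imwrite('pics/c2.png',cv2.resize(b,(750,550),interpolation=cv2.INTER_CUBIC))"
```

```text
F [1.3 1.8 6.4] T [ 0.367 -0.275 -1.625] 0.0108 th 94.76
F [2.2 2.3 6.4] T [ 0.328 -0.359 -0.572] 0.011 th 92.15
F [1.8 2.7 6.4] T [ 0.464 -0.435  0.023] 0.0106 th 90.4
```

View pics/c2.png

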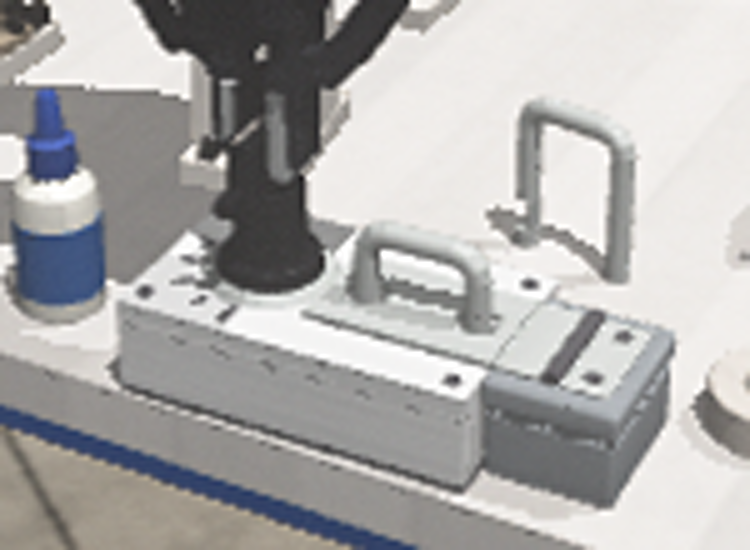

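The nose shows at crop (222,205), beside the shaft (268,220). I'll compare it with the projected positions for each notch.

```bash
python3 - <<'E'
from h import *
for q in(0,.225,.45,.675,.9):
    for yaw in (1.5,):
        a=np.radians(180+yaw)-q
        P=[.4345+.034*np.cos(a),-.356+.034*np.sin(a),.084]
        u=proj("scene",P)[0];P0=[.4345+.023*np.cos(a),-.356+.023*np.sin(a),.104];v=proj("scene",P0)[0]
        print(q,((u-[215,190])*5).round(0),"bar end top",((v-[215,190])*5).round(0))
print("axis84",((proj("scene",[.4345,-.356,.084])[0]-[215,190])*5).round())
E
```

```text
0 [219. 204.] bar end top [233. 140.]
0.225 [202. 198.] bar end top [221. 136.]
0.45 [188. 190.] bar end top [211. 131.]
0.675 [178. 181.] bar end top [205. 125.]
0.9 [173. 171.] bar end top [201. 119.]
axis84 [266. 161.]
```

The nose matches joint value 0 (predicted 219,204), so the dial is at the zero stop. Next I turn clockwise and watch for the clicks in the torque.

```bash
for k in 1 2 3 4 5 6 7 8 9 10 11; do python3 -m inch '[[[0,0,3.5,0,0,0,0],[0,0,7,0,0,0,0]]]' >/dev/null; python3 q.py; done
```

```text
F [1.1 2.6 6.2] T [ 0.348 -0.439  0.194] 0.0106 th 83.35
F [2.8 2.3 6.6] T [ 0.303 -0.334  0.111] 0.0108 th 76.31
F [2.4 3.5 6.7] T [ 0.419 -0.408 -0.028] 0.0107 th 69.29
F [3.8 3.5 6. ] T [ 0.439 -0.421  0.364] 0.0107 th 62.36
F [2.8 3.1 5.7] T [ 0.413 -0.338  0.194] 0.0109 th 55.34
F [2.3 3.4 5.7] T [ 0.425 -0.359  0.038] 0.0105 th 48.31
F [3.  2.8 5.6] T [ 0.445 -0.336  0.042] 0.0108 th 41.28
F [3.3 2.9 6.1] T [ 0.471 -0.397  0.235] 0.0107 th 34.37
F [2.6 2.7 5.8] T [ 0.456 -0.367  0.166] 0.0105 th 27.33
F [2.  3.  5.1] T [ 0.474 -0.38   0.068] 0.0108 th 20.3
F [3.6 3.9 6.3] T [ 0.642 -0.43   0.299] 0.0108 th 13.29
```

```bash
python3 -m inch '[[[0,0,0,0,0,0,0],[0,0,0,0,0,0,0.1],[0,0,0,0,0,0,0.3],[0,0,0,0,0,0,0.45],[0,0,0,0,0,0,0.45]]]' >/dev/null; python3 q.py
python3 -m inch '[[[0,0,0,0,0,-20,0.45],[0,0,0,0,0,-50,0.45],[0,0,0,0,0,-90,0.45],[0,0,0,0,0,-130,0.45],[0,0,0,0,0,-170,0.45],[0,0,0,0,0,-170,0.45],[0,0,0,0,0,-170,0.45]]]' >/dev/null; python3 q.py
python3 -c "
from h import *
im,d=grab('scene');np.save('s2.npy',d);cv2.imwrite('pics/s2.png',im[:,:,::-1]);b=im[190:300,215:365,::-1];cv2.imwrite('pics/c3.png',cv2.resize(b,(750,550),interpolation=cv2.INTER_CUBIC))
X=cloud('scene',d).reshape(-1,3);g=im.max(2).reshape(-1)
m=(X[:,0]>.385)&(X[:,0]<.49)&(X[:,2]>.098)&(X[:,2]<.112)&(X[:,1]<-.3)&(X[:,1]>-.4)&(g<110)
print(m.sum(),cv2.minAreaRect((X[m][:,:2]*1000).astype(np.float32)))
for q in(.9,1.125,1.35,1.575,1.8):
    a=np.radians(181.5)-q
    print(q,*[((proj('scene',[.4345+r*np.cos(a),-.356+r*np.sin(a),h])[0]-[215,190])*5).round(0) for r,h in((.034,.084),(.023,.104),(-.023,.104))])
"
```

```text
F [ 0.2 -0.1 -0.8] T [-0.05  -0.03  -0.008] 0.0385 th 13.47
F [-1.1 -0.1 -0.5] T [0.005 0.026 0.057] 0.0385 th 13.44
118 ((431.77508544921875, -357.53326416015625), (11.663694381713867, 44.393516540527344), 17.1250057220459)
0.9 [173. 171.] [201. 119.] [328. 106.]
1.125 [173. 160.] [201. 112.] [329. 112.]
1.35 [177. 150.] [204. 105.] [327. 119.]
1.575 [186. 140.] [209.  99.] [321. 126.]
1.8 [198. 132.] [218.  93.] [313. 132.]
```

View pics/c3.png

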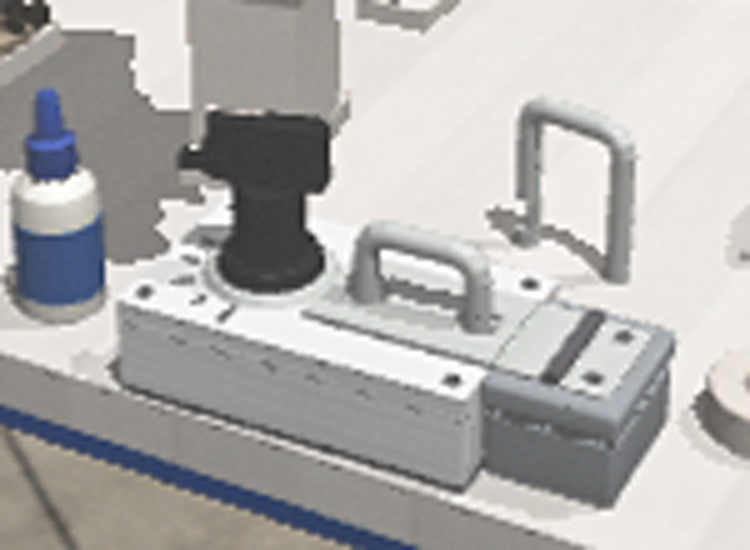

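The dial sits by the third notch, with the nose at crop (180,158). The shackle is still seated at (425,265). Moving to the shackle crown.

```bash
python3 -c "
from h import *
go((.437,-.418,.20),1.5);go((.437,-.418,.068),1.5)"
```

```text
turn [ 0.02  0.08 11.94] shift [-60.5 -11.4  71. ]
turn [ 0.02  0.08 11.94] shift [-60.4 -11.5 203. ]
```

```bash
python3 -m inch '[[[0,0,6,-30,-6,0,0.45],[0,0,12,-60,-11.5,0,0.45],[0,0,12,-60,-11.5,35,0.45],[0,0,12,-60,-11.5,70,0.45],[0,0,12,-60,-11.5,105,0.45],[0,0,12,-60,-11.5,130,0.45],[0,0,12,-60,-11.5,155,0.45],[0,0,12,-60,-11.5,175,0.45],[0,0,12,-60,-11.5,190,0.45],[0,0,12,-60,-11.5,200,0.45],[0,0,12,-60,-11.5,203,0.45],[0,0,12,-60,-11.5,203,0.45]]]'; python3 q.py
python3 -m inch '[[[0,0,0,0,0,0,0.3],[0,0,0,0,0,0,0.2],[0,0,0,0,0,0,0.1],[0,0,0,0,0,0,0],[0,0,0,0,0,0,0],[0,0,0,0,0,0,0]]]'; python3 q.py
```

```text
clock: 10.88
tool_pos: [0.4361, -0.4162, 0.0655]
eef_rot: [[-0.025, 1.0, -0.002], [1.0, 0.025, 0.003], [0.003, -0.002, -1.0]]
force: [0.3, -0.2, 0.1]
width: 0.0386
gripper_force: 0.0
F [ 0.3 -0.2  0.1] T [-0.005  0.017 -0.057] 0.0386 th 1.45
clock: 11.38
tool_pos: [0.4375, -0.4178, 0.0685]
eef_rot: [[-0.025, 1.0, 0.001], [1.0, 0.025, -0.002], [-0.002, 0.001, -1.0]]
force: [-0.4, 1.0, 4.6]
width: 0.0077
gripper_force: 58.7
F [-0.4  1.   4.6] T [ 0.075 -0.    -0.007] 0.0077 th 1.46
```

```bash
for k in 1 2 3 4; do python3 -m inch '[[[0,0,0,0,0,-1.5,0],[0,0,0,0,0,-3,0],[0,0,0,0,0,-3,0]]]' | grep tool_pos; python3 q.py; done
```

```text
tool_pos: [0.4369, -0.417, 0.0702]
F [ 0.3 -0.8  0.1] T [-0.046 -0.012  0.044] 0.0077 th 1.46
tool_pos: [0.437, -0.4172, 0.0733]
F [ 0.5 -0.2 -1.4] T [0.035 0.025 0.007] 0.0079 th 1.45
tool_pos: [0.4371, -0.4173, 0.0766]
F [-0.2 -0.3 -1.1] T [-0.012  0.02   0.023] 0.0079 th 1.45
tool_pos: [0.4372, -0.4174, 0.0797]
F [-0.1 -0.1 -1.2] T [ 0.032 -0.01   0.023] 0.0079 th 1.46
```

```bash
python3 -m inch '[[[0,0,0,0,0,-4,0],[0,0,0,0,0,-8,0],[0,0,0,0,0,-12,0],[0,0,0,0,0,-16,0],[0,0,0,0,0,-20,0],[0,0,0,0,0,-24,0],[0,0,0,0,0,-28,0],[0,0,0,0,0,-34,0],[0,0,0,0,0,-42,0],[0,0,0,0,0,-52,0],[0,0,0,0,0,-64,0],[0,0,0,0,0,-76,0],[0,0,0,0,0,-88,0],[0,0,0,0,0,-96,0],[0,0,0,0,0,-100,0],[0,0,0,0,0,-100,0],[0,0,0,0,0,-100,0],[0,0,0,0,0,-100,0],[0,0,0,0,0,-100,0],[0,0,0,0,0,-100,0]]]'; python3 q.py
python3 -c "
from h import *
im,d=grab('scene');b=im[140:300,205:405,::-1];cv2.imwrite('pics/c4.png',cv2.resize(b,(750,600),interpolation=cv2.INTER_CUBIC))
X=cloud('scene',d).reshape(-1,3);g=im.max(2).reshape(-1)
m=(X[:,0]>.385)&(X[:,0]<.49)&(X[:,2]>.098)&(X[:,2]<.112)&(X[:,1]<-.3)&(X[:,1]>-.388)&(g<110)
print(m.sum(),cv2.minAreaRect((X[m][:,:2]*1000).astype(np.float32)))"
```

```text
clock: 14.05
tool_pos: [0.4368, -0.4169, 0.1786]
eef_rot: [[-0.025, 1.0, -0.001], [1.0, 0.025, 0.001], [0.001, -0.001, -1.0]]
force: [0.3, -0.3, -1.4]
width: 0.008
gripper_force: 58.4
F [ 0.3 -0.3 -1.4] T [-0.042  0.018 -0.014] 0.008 th 1.45
122 ((432.62725830078125, -357.5557556152344), (14.006980895996094, 44.000816345214844), 15.55977725982666)
```

View pics/c4.png

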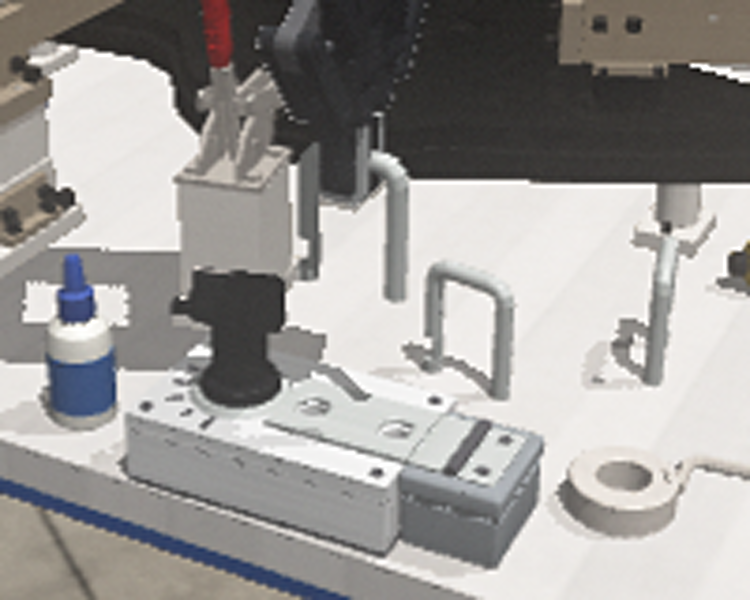

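The picture shows the shackle held upright with its legs at (308,275) and (397,295), clear above the two empty holes at (315,405) and (397,428). The dial is still in the third notch, and the bottle, ring and hex key are untouched. Handing in.

```bash
python3 -c "
from rig import robot
print(robot.close_job())"
```

```text
the job is handed in; nothing more can be done
None
```

The job is handed in: I turned the dial back to its zero stop and then clockwise into the third notch, and pulled the shackle free. It ended held upright, still and clear above the lock at about 14 s, with the bottle, ring and hex key undisturbed in the last picture; no verdict was returned.

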